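# Sticker the next sash rail

## Task

The old window's rails are being stacked so that air gets all round them. Lay the spare pale-wood spacer stick centred and square across the bare blue tape band of the white lower rail, like the stick already lying on the other band, and let go of it. Then lay the loose white rail on the two sticks, flat, centred over the lower rail and along it, so that it rests clear of it.

Things in the scene. Friction and masses are not known exactly. Their poses are not given: they have to be found in the camera images.
- lower_rail: White-painted wooden rail lying flat and loose on the bench, 300 mm long (its x), 70 mm wide (its y), 20 mm thick, 0.5 kg, with two blue tape bands 30 mm wide across its top, centred at x = -105 mm (bare at the start, the end nearer the robot) and x = +105 mm (a stick lies there). Origin: centre of its underside; its top is at z = 20 mm.
- set_stick: Pale-wood spacer stick already lying across the lower rail's far tape band (x about +105 mm) with its ends overhanging; 120 mm long (its x, lying along the rail's y), 20 x 20 mm in section. Origin: its centre. It stays there.
- spare_stick: The spare pale-wood spacer stick, same as the placed one: 120 mm long (its x), 20 x 20 mm in section, about 30 g. Origin: its centre, 10 mm above the bench at the start. It lies flat on the bench on the robot's right, in a row with a dark-brown thin lath (120 x 20 x 8 mm, too thin) and a red-handled scraper; which of the three places is its own varies.
- upper_rail: The loose rail to lay on top: white paint with bare brown wood at both ends, 300 mm long (its x), 50 mm wide (its y), 18 mm thick, about 0.25 kg. Origin: its centre, 9 mm above the bench at the start. It lies flat on the bench between the lower rail and the sticks, roughly pointing away from the robot. Either face may be up and either end may lead.
There are look-alikes about, which are no part of the job. Leave any purple or turquoise look-alike of the set_stick alone.

How it is judged:
By the outcome, as a careful person would: the job done as asked, in the order asked, and still so for the second after the job is handed in, with the robot touching nothing.
It also fails if it takes over 53 s, if anything falls off the work surface, if the arm or the gripper's body presses on something with over 40 N, if the wrist force passes 120 N, or if a joint passes its speed limit or range.

## Robot

A 6-joint arm with a two-finger parallel gripper is mounted at the origin on the work surface. World frame = base frame: x ahead of the robot, y to its left, z up, the work surface at z = 0. Lengths are in m, angles in rad, forces in N, time in s.
With the tool pointing down it reaches from about 0.25 to 0.725 m from the base axis. Payload 4 kg.
Tool frame: the origin (TCP) lies at the very end of the fingers, on their centre line; the grasp point (between the pads) lies 19 mm behind it; z points along the fingers, y is the line along which they close (so a half turn about z gives the same grasp; the last joint's range is limited). The gripper opens to 85 mm and grips with 20 to 120 N. Pads are 22 mm wide; open, the fingers measure 114 mm over their backs; the gripper's body (76 mm by 85 mm) begins 54 mm behind the grasp point. The pads swing forward as they close: fully open they stand 13 mm farther back than shut.
Start: joints at [1.213, 0.241, 0.005, 1.335, 0, 1.571], TCP at [0.175, 0.468, 0.231] pointing down, gripper open.
Joint ranges: [-2.72, 2.72], [-1.05, 1.87], [-1.09, 1.28], [-1.99, 2.15], [-1.42, 1.44], [-3.14, 3.14]. Speed limits (rad/s): [2.79, 2.79, 3.14, 3.14, 3.14, 3.14].

## Interface

Orientations are given as a unit quaternion [x, y, z, w].
In Python, from workcell import bot, vision, workorder, boxes_of gives the robot as it stands.
- The arm moves only by the tool send_rows, never from a script. Its argument "motion" is text: rows parted by semicolons, each of 5 numbers parted by spaces: the closure, from -1 (fully open) to 1 (shut), so that 0 is half open, then the shift along the tool's x, y, z in cm, then the turn about the tool's z in rad. In form: claw x y z twist; .... A call has 1 to 5 rows; each row is the pose to reach, as a shift and turn from the pose commanded when the call began, along the tool's axes at that moment; what a row does not reach only later rows make up. A row lasts 1/10 s, in which the tool goes at most 50 mm and 8.59 degrees, less where a joint would pass 70% of its speed; a pose out of reach is approached as far as the arm can. A call with a gripper value outside its range is refused whole. The fingers move at their own pace and stop on an object; the grip force is fixed at half the most. Time passes only in rows, so rows that repeat a pose let the fingers close. It gives the time, the measured TCP pose, the force, the opening and the grip force at its end, in the units of the state.
- bot.get_obs(): the state, without advancing time (a new reading comes with each control period).
- vision.camera(name): name is "side" or "top" or "wrist"; returns the picture (400x640x3 uint8, red, green, blue); there is no depth.
- vision.camera_model(name): a dict with "fov_y" (degrees; the focal length in pixels is half the picture's height over the tangent of half this angle, whatever the lens; pixels are square), "cx", "cy" (the principal point, pixels), "world_from_camera" (4x4, takes a point from camera to world coordinates); the wrist camera has in their place "hand_eye" (4x4, takes a point from camera to tool coordinates, whose origin is the TCP and whose axes are the flange's). Camera axes: x right, y down, z forward; pixel columns grow to the right and rows downward; lengths in m; the calibration is good to about 2 mm. The wrist camera is an equidistant fisheye: a pixel r from the principal point sees the ray r / f radians off the axis. A picture is of the moment at which its call begins: read the wrist's pose just before it. camera_model takes no time and is no camera call.
- workorder.job_done(): hands the job in; it is judged then, once.
Trained networks look in the newest picture that a camera, given by its name, has taken for a name from the list of things; names that differ only in an ending like _2 or _b are one class to them, and where a whole thing is asked for, a point or a joint stands for the part that bears it (a point fixed in the world has none). Each returns a list of dicts, best first, with "conf" (0 to 1); they miss things now and then, are a little off and sometimes report something else, mostly with a low value. They report only what shows in the picture. A call takes as long as a camera call. They do not tell look-alikes from the thing itself.
- boxes_of(camera, target): "rect" ([centre column, centre row, width, height] in pixels, round what is visible of it).
The state is a dict: "clock": time; "joint_pos": joint angles; "joint_vel": joint speeds; "tau": joint torques, N m; "eef_pos": TCP position; "tool_rot": TCP orientation; "ft_force": force on the tool from outside, world axes, zero at the start; "ft_torque": the same for the moment, N m; "grip_width": finger opening in m; "grasp_force": force on a finger pad.
Only numpy, scipy, OpenCV 4.12 (cv2) and the standard library are available. Lean on these libraries where they do the work, as an engineer would, in place of code of your own. Each camera call takes 0.05 s, during which the arm holds its last target. There are 200 camera calls.

## Working session

There is one attempt and no reset: what is moved stays moved. The work goes in short steps, Python scripts to look and compute and a tool call to move; the robot and the scene stay as the last step left them, time stands still between calls to the robot, and variables do not carry over. Pictures are saved under pics/ and viewed, at most 10 in all, crops included, and the job is handed in when it is done.

Besides the shell and the picture viewer there is one more tool, called after "Emit:" as name(argument=value, ...) on one line, values as JSON. send_rows: Moves the arm, as the interface text tells. Its arguments: {"type":"object","properties":{"motion":{"type":"string"}},"required":["motion"]}

```bash
mkdir -p pics
python3 - <<'E'
from workcell import bot, vision, workorder, boxes_of
import cv2, numpy as np
for n in ["top","side"]:
    im=vision.camera(n); cv2.imwrite(f"pics/{n}0.png",im[:,:,::-1])
    m=vision.camera_model(n); print(n,m)
    for t in ["lower_rail","set_stick","spare_stick","upper_rail"]:
        print(t,[(np.round(b["rect"]).tolist(),round(b["conf"],2)) for b in boxes_of(n,t)])
print(vision.camera_model("wrist")); print(bot.get_obs())
E
```

```text
top {'fov_y': 51.14825855845586, 'cx': 321.9298288868663, 'cy': 202.2213699106357, 'world_from_camera': array([[ 0.00785773, -0.98157306,  0.19092561,  0.36934587],
       [-0.99993193, -0.00935965, -0.00696599,  0.03219259],
       [ 0.00862463, -0.19085788, -0.98157979,  1.14944949],
       [ 0.        ,  0.        ,  0.        ,  1.        ]])}
lower_rail [([248.0, 205.0, 38.0, 104.0], 0.83), ([249.0, 169.0, 48.0, 11.0], 0.18)]
set_stick [([347.0, 134.0, 35.0, 29.0], 0.93), ([188.0, 237.0, 25.0, 39.0], 0.68), ([250.0, 168.0, 45.0, 9.0], 0.66)]
spare_stick [([429.0, 277.0, 42.0, 12.0], 0.9)]
upper_rail [([347.0, 230.0, 40.0, 113.0], 0.6)]
side {'fov_y': 50.51379230090974, 'cx': 320.25660509437705, 'cy': 199.92210193360512, 'world_from_camera': array([[ 0.80447629, -0.4507198 ,  0.3868715 ,  0.19954004],
       [-0.59370121, -0.63027347,  0.50027416, -0.46418161],
       [ 0.01835137, -0.63214478, -0.77463295,  0.82222796],
       [ 0.        ,  0.        ,  0.        ,  1.        ]])}
lower_rail [([276.0, 165.0, 113.0, 64.0], 0.83)]
set_stick [([312.0, 143.0, 33.0, 28.0], 0.96), ([
[... 659 characters left out ...]
pos': array([ 1.21298971e+00,  2.40627085e-01,  4.95323285e-03,  1.33523109e+00,
       -3.04752962e-05,  1.57081717e+00]), 'joint_vel': array([-1.43316291e-03, -1.33081440e-03,  1.50252851e-03,  7.40547426e-04,
        4.65655346e-04,  6.45451297e-05]), 'tau': array([-5.06908827e-05, -3.71860242e+01,  2.52461135e+01,  2.74943472e-03,
       -2.80501041e-05, -3.24604898e-06]), 'eef_pos': array([0.17510628, 0.46829645, 0.23127504]), 'tool_rot': array([ 1.77960746e-01,  9.84037586e-01, -5.61517107e-05,  5.33107651e-06]), 'ft_force': array([ 0.04838269, -0.19019839,  0.75479187]), 'ft_torque': array([-0.01667962,  0.00305278,  0.07186079]), 'grasp_force': 0.0, 'grip_width': 0.08529692174705109}
```

Run:
```python
import cv2
a=cv2.imread("pics/top0.png")[90:330,150:490]; cv2.imwrite("pics/topc.png",cv2.resize(a,None,fx=2.3,fy=2.3,interpolation=2))
```

```text
(no output)
```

View pics/topc.png

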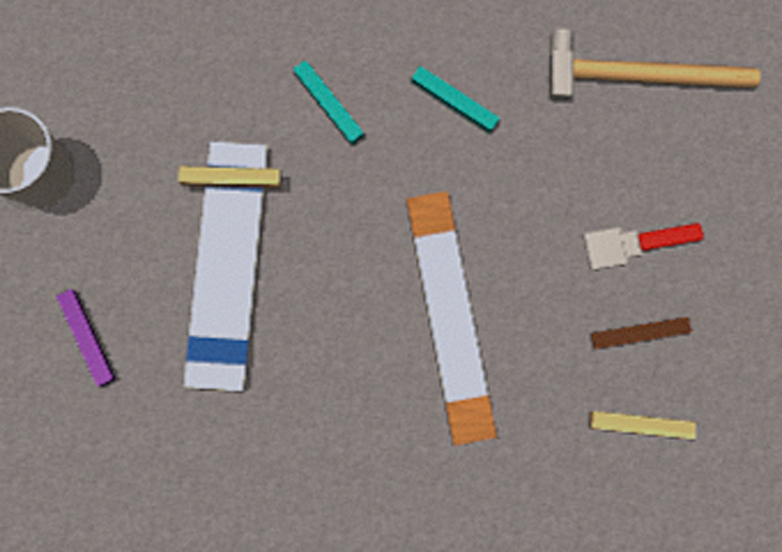

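View pics/side0.png

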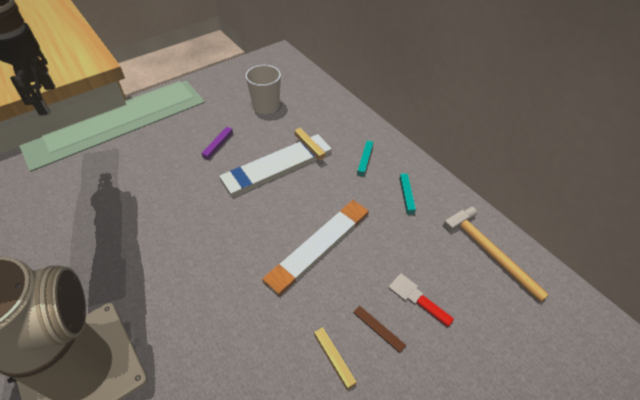

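Top picture: the pale stick at (429,277) is the only spare candidate. The others are the brown lath (428,235), scraper (430,197), purple (188,237), turquoise (293,134) and (347,134), and the set stick (250,168). The crop confirms pale yellow. The bare band is at about (245,242).

```bash
cat > h.py <<'E'
from workcell import bot, vision, workorder, boxes_of
import cv2, numpy as np
from scipy.spatial.transform import Rotation as R
def cam(n):
    o=bot.get_obs(); im=vision.camera(n); m=vision.camera_model(n)
    f=200/np.tan(np.radians(m["fov_y"]/2))
    if n=="wrist":
        T=np.eye(4);T[:3,:3]=R.from_quat(o["tool_rot"]).as_matrix();T[:3,3]=o["eef_pos"]; T=T@m["hand_eye"]
    else: T=m["world_from_camera"]
    return dict(n=n,im=im,T=T,f=f,c=np.array([m["cx"],m["cy"]]),o=o)
def world(C,px,z):
    d=(np.atleast_2d(px).astype(float)-C["c"])/C["f"]
    if C["n"]=="wrist":
        r=np.linalg.norm(d,axis=1,keepdims=True); s=np.where(r>1e-9,np.sin(r)/np.maximum(r,1e-9),1)
        v=np.hstack([d*s,np.cos(r)])
    else: v=np.hstack([d,np.ones((len(d),1))])
    v=v@C["T"][:3,:3].T; p=C["T"][:3,3]
    return (p+v*((z-p[2])/v[:,2:]))[:,:2]
def pix(C,P):
    q=(np.atleast_2d(P)-C["T"][:3,3])@C["T"][:3,:3]
    if C["n"]=="wrist":
        rr=np.linalg.norm(q[:,:2],axis=1,keepdims=True); th=np.arctan2(rr,q[:,2:]); return C["c"]+C["f"]*th*q[:,:2]/np.maximum(rr,1e-9)
    return C["c"]+C["f"]*q[:,:2]/q[:,2:]
HSV={"wood":((18,60,120),(35,255,255)),"blue":((105,120,60),(120,255,255)),"white":((100,0,185),(140,45,255)),"brown":((5,140,120),(16,255,255)),"pale":((20,50,100),(35,255,255))}
def rects(C,col,z,minA=60,lo=None,hi=None):
    a,b=HSV[col] if lo is None else (lo,hi)
    m=cv2.inRange(cv2.cvtColor(C["im"],cv2.COLOR_RGB2HSV),a,b)
    m=cv2.morphologyEx(m,cv2.MORPH_CLOSE,np.ones((3,3)))
    out=[]
    for c in cv2.findContours(m,cv2.RETR_EXTERNAL,cv2.CHAIN_APPROX_NONE)[0]:
        if cv2.contourArea(c)<minA: continue
        w=world(C,c[:,0],z)
        (x,y),(l,s),ang=cv2.minAreaRect((w*1000).astype(np.float32))
        if l<s: l,s,ang=s,l,ang+90
        out.append((c[:,0].mean(0).round().tolist(),round(x,1),round(y,1),round(l,1),round(s,1),round((ang+90)%180-90,1)))
    return out
E
python3 - <<'E'
from h import *
for n in ["top"]:
    C=cam(n); hs=cv2.cvtColor(C["im"],cv2.COLOR_RGB2HSV)
    for p in [(429,277),(250,168),(245,242),(248,200),(347,230),(337,183)]: print(p,hs[p[1],p[0]])
    for col,z in [("wood",.02),("wood",.04),("blue",.02),("white",.019),("brown",.018)]: print(n,col,z,*rects(C,col,z),sep="\n ")
E
```

```text
(429, 277) [ 30 100 186]
(250, 168) [ 32 100 205]
(245, 242) [107 164 145]
(248, 200) [114  18 212]
(347, 230) [110  22 208]
(337, 183) [ 13 169 183]
top
 wood
 0.02
 ([15.0, 330.0], 238.7, 803.4, 289.4, 95.9, 8.8)
 ([430.0, 274.0], 395.7, -264.7, 120.4, 20.8, 84.5)
 ([249.0, 166.0], 690.7, 228.7, 123.2, 20.8, 89.0)
 ([439.0, 121.0], 829.4, -311.2, 232.8, 18.1, 87.7)
top
 wood
 0.04
 ([15.0, 330.0], 241.0, 789.7, 284.2, 94.2, 8.8)
 ([430.0, 274.0], 395.2, -259.4, 118.3, 20.4, 84.5)
 ([249.0, 166.0], 685.0, 225.2, 121.0, 20.4, 89.0)
 ([439.0, 121.0], 821.2, -305.1, 228.6, 17.8, 87.7)
top
 blue
 0.02
 ([244.0, 242.0], 478.1, 233.3, 68.7, 27.1, 86.4)
top
 white
 0.019
 ([243.0, 253.0], 447.8, 236.0, 65.7, 28.7, 86.4)
 ([346.0, 227.0], 521.8, -40.7, 197.7, 46.2, 10.9)
 ([248.0, 205.0], 582.6, 228.4, 178.8, 67.9, -3.5)
 ([164.0, 162.0], 698.7, 467.6, 57.8, 22.6, -29.0)
 ([253.0, 157.0], 717.1, 220.5, 67.6, 27.7, 86.4)
top
 brown
 0.018
 ([354.0, 272.0], 399.4, -64.1, 50.6, 47.8, -79.5)
 ([337.0, 183.0], 645.8, -17.0, 50.5, 46.5, -77.9)
```

Emit:
send_rows(motion="-1 -3 -4 0 0; -1 -6 -8 0 0; -1 -9 -12 0 0; -1 -12 -16 0 0; -1 -15 -20 0 0")

```text
clock: 1.05
eef_pos: [0.2456, 0.2268, 0.2314]
tool_rot: [0.177, 0.984, 0.0, 0.0]
ft_force: [1.0, 0.3, 0.6]
grip_width: 0.0855
grasp_force: 0.0
```

Emit:
send_rows(motion="-1 -3 -4 0 0; -1 -6 -8 0 0; -1 -9 -12 0 0; -1 -12 -16 0 0; -1 -15 -20 0 0")

```text
clock: 1.55
eef_pos: [0.3162, -0.0134, 0.2319]
tool_rot: [0.178, 0.984, 0.0, 0.001]
ft_force: [1.2, 1.0, -0.0]
grip_width: 0.0857
grasp_force: 0.0
```

Emit:
send_rows(motion="-1 -3 -4 0 0; -1 -6 -8 0 0; -1 -9 -12 0 0; -1 -12 -16 0 0; -1 -15 -20 0 0")

```text
clock: 2.05
eef_pos: [0.3866, -0.2536, 0.2315]
tool_rot: [0.178, 0.984, -0.0, 0.0]
ft_force: [1.6, 1.4, 0.4]
grip_width: 0.0853
grasp_force: 0.0
```

Emit:
send_rows(motion="-1 0 0 0 0.14; -1 0 0 0 0.28; -1 0 0 0 0.42; -1 0 0 0 0.56; -1 0 0 0 0.7")

```text
clock: 2.55
eef_pos: [0.3864, -0.2514, 0.2313]
tool_rot: [0.507, 0.862, 0.0, -0.0]
ft_force: [0.2, -0.1, -0.6]
grip_width: 0.0854
grasp_force: 0.0
```

Emit:
send_rows(motion="-1 0 0 0 0.14; -1 0 0 0 0.28; -1 0 0 0 0.42; -1 0 0 0 0.56; -1 0 0 0 0.61")

```text
clock: 3.05
eef_pos: [0.3865, -0.2513, 0.2314]
tool_rot: [0.742, 0.671, -0.0, 0.0]
ft_force: [-0.2, -0.5, 0.2]
grip_width: 0.0852
grasp_force: 0.0
```

```bash
cat >> h.py <<'E'
def delta(pos,yaw_y,o=None):
    "shift (cm, tool axes) and twist to bring TCP to pos(m) with tool y at yaw_y deg (mod 360)"
    o=o or bot.get_obs(); M=R.from_quat(o["tool_rot"]).as_matrix()
    d=M.T@(np.array(pos)-o["eef_pos"])*100
    y=np.degrees(np.arctan2(M[1,1],M[0,1])); t=-((yaw_y-y+180)%360-180)
    print("yaw now",round(y,1),"delta",d.round(2),"twist",round(np.radians(t),3))
E
python3 - <<'E'
from h import *
C=cam("wrist"); cv2.imwrite("pics/w1.png",C["im"][:,:,::-1])
r=rects(C,"pale",.02,300); print(*r,sep="\n")
print(boxes_of("wrist","spare_stick")[:2])
delta([.3955,-.264,.02],-5.5)
E
```

```text
([328.0, 170.0], 397.5, -249.4, 88.8, 19.3, 84.3)
([598.0, 185.0], 836.3, -310.4, 234.7, 11.7, 87.3)
[{'rect': [331.9, 181.3, 16.1, 98.4], 'conf': 0.83}]
yaw now -5.5 delta [-1.18  1.02 21.14] twist -0.001
```

View pics/w1.png

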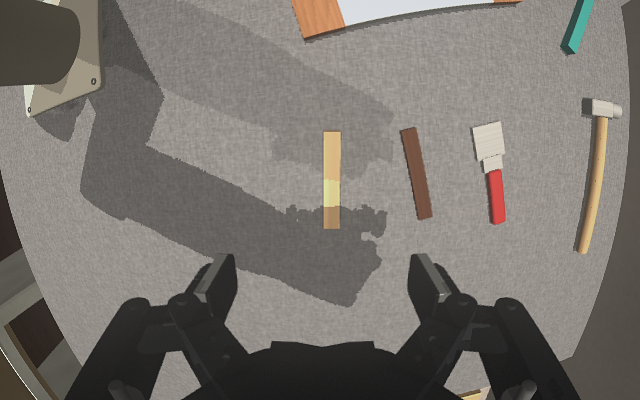

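The stick lies at (332,180), spanning rows 131–229, partly in shadow. The lath is at (416,173) and the scraper at (492,170).

Run:
```python
from h import *
C=cam("wrist")
print(rects(C,"wood",.02,300,(8,70,100),(35,255,255)))
w=world(C,[[332,131],[332,229],[323.5,180],[340.5,180]],.02); print(w.round(4),w[:2].mean(0),w[2:].mean(0))
```

```text
[([331.0, 180.0], 396.5, -263.1, 118.8, 20.0, 84.5), ([417.0, 174.0], 501.4, -265.2, 115.3, 18.8, -80.1), ([594.0, 185.0], 828.2, -310.1, 235.4, 32.6, 88.0), ([317.0, 16.0], 400.2, -64.3, 50.0, 49.9, 10.9)]
[[ 0.4024 -0.204 ]
 [ 0.3919 -0.3236]
 [ 0.3873 -0.2605]
 [ 0.4072 -0.2624]] [ 0.3971583  -0.26381762] [ 0.39727356 -0.26147501]
```

Emit:
send_rows(motion="-0.2 -0.6 0.6 5 0; -0.2 -1.12 1.11 9.5 0; -0.2 -1.12 1.11 14 0; -0.2 -1.12 1.11 18.5 0; -0.2 -1.12 1.11 20.5 0")

```text
clock: 3.7
eef_pos: [0.3938, -0.2618, 0.0225]
tool_rot: [0.74, 0.672, -0.001, -0.003]
ft_force: [-0.0, -0.4, -0.6]
grip_width: 0.0512
grasp_force: 0.0
```

Emit:
send_rows(motion="-0.2 0 0 1.3 0; -0.2 0 0 2.3 0; -0.2 0 0 2.3 0; 1 0 0 2.3 0; 1 0 0 2.3 0")

```text
clock: 4.2
eef_pos: [0.3973, -0.2641, 0.0043]
tool_rot: [0.74, 0.672, 0.0, 0.001]
ft_force: [-0.1, 0.1, -0.1]
grip_width: 0.0233
grasp_force: 0.0
```

Emit:
send_rows(motion="1 0 0 0 0; 1 0 0 0 0; 1 0 0 0 0; 1 0 0 0 0; 1 0 0 0 0")

```text
clock: 4.7
eef_pos: [0.3975, -0.2641, 0.0046]
tool_rot: [0.741, 0.672, 0.0, 0.001]
ft_force: [-0.3, 1.1, 6.1]
grip_width: 0.0186
grasp_force: 60.7
```

Emit:
send_rows(motion="1 0 0 -4 0; 1 0 0 -8.5 0; 1 0 0 -13 0; 1 3 0.2 -17 0; 1 7 0.5 -19 0")

```text
clock: 5.2
eef_pos: [0.4099, -0.1955, 0.1974]
tool_rot: [0.742, 0.671, 0.001, 0.003]
ft_force: [2.6, -0.4, -0.5]
grip_width: 0.0186
grasp_force: 59.9
```

Emit:
send_rows(motion="1 4.9 0.3 0 0; 1 9.8 0.6 0 0; 1 14.7 0.9 0 0; 1 19.6 1.2 0 0; 1 24.5 1.5 0 0")

```text
clock: 5.7
eef_pos: [0.4467, 0.05, 0.1936]
tool_rot: [0.741, 0.672, 0.0, 0.0]
ft_force: [0.5, -0.4, -0.3]
grip_width: 0.0182
grasp_force: 59.9
```

Emit:
send_rows(motion="1 4.9 0.3 0 0; 1 9.8 0.6 0 0; 1 13 0.9 0 0; 1 13 1.2 0 0; 1 13 1.2 0 0")

```text
clock: 6.2
eef_pos: [0.4712, 0.1768, 0.193]
tool_rot: [0.74, 0.673, -0.0, 0.0]
ft_force: [-1.0, 0.7, -0.4]
grip_width: 0.0183
grasp_force: 59.9
```

Run:
```python
from h import *
C=cam("wrist"); cv2.imwrite("pics/w2.png",C["im"][:,:,::-1])
print(C["o"]["eef_pos"],C["o"]["grip_width"],C["o"]["grasp_force"])
for col,z in [("blue",.02),("white",.02),("wood",.04)]: print(col,*rects(C,col,z,200),sep="\n ")
T=cam("top")
for col,z in [("blue",.02),("white",.02),("wood",.04)]: print("top",col,*rects(T,col,z,200),sep="\n ")
delta([.478,.233,.15],-3.5)
```

```text
[0.47123371 0.17679919 0.19300379] 0.018345013600896225 59.85619783401489
blue
white
 ([527.0, 123.0], 722.2, 227.8, 52.2, 20.3, 87.6)
 ([292.0, 102.0], 450.6, 258.1, 28.7, 24.7, -3.8)
 ([442.0, 121.0], 600.8, 228.0, 145.8, 68.3, -3.5)
wood
 ([323.0, 209.0], 468.4, 154.4, 114.9, 44.5, 84.7)
 ([514.0, 124.0], 686.4, 226.6, 119.9, 19.9, 88.8)
top
 blue
top
 white
 ([346.0, 227.0], 521.7, -40.7, 197.5, 46.1, 10.9)
 ([253.0, 186.0], 628.8, 224.8, 85.2, 66.4, -3.0)
top
 wood
 ([15.0, 336.0], 231.3, 788.2, 300.1, 94.2, 8.8)
 ([250.0, 166.0], 686.0, 224.2, 118.4, 19.9, -89.4)
 ([439.0, 121.0], 823.2, -305.2, 228.5, 18.5, 89.5)
yaw now -5.6 delta [5.8  0.14 4.31] twist -0.037
```

View pics/w2.png

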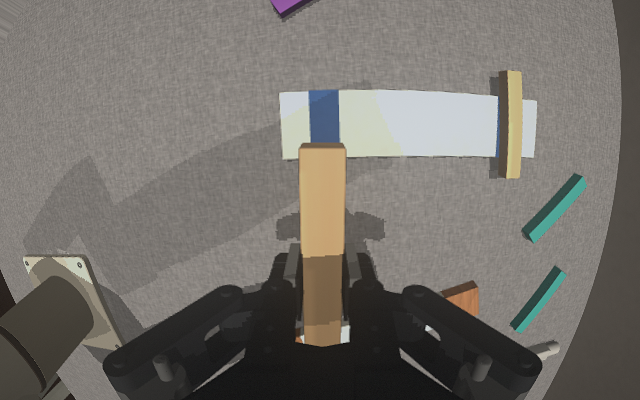

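The rail's corners are at about (280,93), (283,159), (537,100) and (534,157). The blue band is at columns 309–339, rows 90–143, and the held stick's far end is at row ~146.

Run:
```python
from h import *
C=cam("wrist"); hs=cv2.cvtColor(C["im"],cv2.COLOR_RGB2HSV)
m=(cv2.inRange(hs,(0,0,170),(180,60,255))|cv2.inRange(hs,(90,80,40),(130,255,255)))
m[:, :270]=0; m[:80]=0; m[170:]=0; m[:,545:]=0; m=cv2.morphologyEx(m,cv2.MORPH_OPEN,np.ones((3,3)))
pts=np.argwhere(m>0)[:,::-1]
w=world(C,pts,.02); th=np.radians(-3.5)
def ext(w,th):
    u=w@[np.cos(th),np.sin(th)]; v=w@[-np.sin(th),np.cos(th)]; return u,v
# fit edges: per u bin extremes
u,v=ext(w,th); b=np.arange(u.min()+.01,u.max()-.01,.01)
for s in (max,min):
    e=[(x+.005,s(v[(u>=x)&(u<x+.01)])) for x in b if ((u>=x)&(u<x+.01)).any()]; e=np.array(e); 
    e=e[abs(e[:,1]-np.median(e[:,1]))<.004]; p=np.polyfit(e[:,0],e[:,1],1); print("edge",s.__name__,p[0]*57.3,np.median(e[:,1]))
vc=.5*(np.percentile(v,.3)+np.percentile(v,99.7)); print("v",np.percentile(v,[.3,99.7]))
mid=abs(v-vc)<.025; print("u ends",u[mid].min(),u[mid].max())
bl=cv2.inRange(hs,(95,120,40),(125,255,255)); bl[170:]=0; bl[:,:290]=0; bl[:,360:]=0
ub,vb=ext(world(C,np.argwhere(bl>0)[:,::-1],.02),th); print("blue u",np.percentile(ub,[2,98]),"v",np.percentile(vb,[1,99]))
for uc in (np.percentile(ub,[2,98]).mean(), u[mid].min()+.045, .5*(u[mid].min()+u[mid].max())):
    print("pt",uc*np.array([np.cos(th),np.sin(th)])+vc*np.array([-np.sin(th),np.cos(th)]))
# held stick end, top face z = TCP+.0155
M=R.from_quat(C["o"]["tool_rot"]).as_matrix()
q=world(C,[[300,150],[346,150]],C["o"]["eef_pos"][2]+.0155); print("held end in tool",((np.c_[q,[0,0]]-np.r_[C["o"]["eef_pos"][:2],0])@M)[:,:2])
```

```text
edge max 0.03480528443718255 0.2985181599831437
edge min 0.010105911466901051 0.2296475109688021
v [0.22964161 0.29862757]
u ends 0.4189860481347303 0.7184278003964107
blue u [0.44958021 0.47793389] v [0.27086954 0.29795122]
pt [0.47901708 0.23533024]
pt [0.47924565 0.23531626]
pt [0.5837712 0.2289232]
held end in tool [[ 0.05906635 -0.00924071]
 [ 0.05908581  0.0098574 ]]
```

Emit:
send_rows(motion="1 3 0.1 2 -0.02; 1 5.9 0.2 5 -0.037; 1 5.9 0.2 9 -0.037; 1 5.9 0.2 13 -0.037; 1 5.9 0.2 13 -0.037")

```text
clock: 6.85
eef_pos: [0.4745, 0.2314, 0.0582]
tool_rot: [0.729, 0.685, -0.006, -0.002]
ft_force: [-1.4, -0.3, -0.5]
grip_width: 0.0187
grasp_force: 59.9
```

Run:
```python
from h import *
delta([.479,.2355,.025],-3.5)
```

```text
yaw now -3.5 delta [0.46 0.46 3.32] twist -0.001
```

Emit:
send_rows(motion="1 0 0 0.5 0; 1 0 0 1 0; 1 0 0 1.5 0; 1 0 0 1.5 0; 1 0 0 1.5 0")

```text
clock: 7.35
eef_pos: [0.4796, 0.235, 0.0491]
tool_rot: [0.728, 0.686, 0.001, 0.0]
ft_force: [0.1, -0.8, -0.6]
grip_width: 0.0186
grasp_force: 59.9
```

Run:
```python
from h import *
delta([.479,.2355,.025],-3.5); print(R.from_quat(bot.get_obs()["tool_rot"]).as_matrix()[:,2])
```

```text
yaw now -3.4 delta [ 0.04 -0.07  2.41] twist 0.001
[ 1.28424748e-03  6.39225555e-04 -9.99998971e-01]
```

Emit:
send_rows(motion="1 0 -0.1 1 0; 1 0 -0.1 1.8 0; 1 0 -0.1 2.2 0; 1 0 -0.1 2.4 0; 1 0 -0.1 2.4 0")

```text
clock: 7.85
eef_pos: [0.4773, 0.2346, 0.0246]
tool_rot: [0.728, 0.686, -0.001, -0.0]
ft_force: [-3.1, -2.1, 6.8]
grip_width: 0.0184
grasp_force: 60.7
```

Emit:
send_rows(motion="1 0 0 0 0; 0.5 0 0 0 0; 0.2 0 0 0 0; 0 0 0 0 0; 0 0 0 0 0")

```text
clock: 8.35
eef_pos: [0.4781, 0.2349, 0.0241]
tool_rot: [0.728, 0.686, -0.0, -0.0]
ft_force: [-0.1, -0.0, -0.5]
grip_width: 0.0431
grasp_force: 0.0
```

Emit:
send_rows(motion="0 0 0 -1 0; 0 0 0 -4 0; 0 0 0 -8 0; 0 -1 0 -12 0; -0.3 -5 0 -13 0")

```text
clock: 8.85
eef_pos: [0.4788, 0.1882, 0.1601]
tool_rot: [0.726, 0.687, 0.006, 0.002]
ft_force: [0.9, -1.2, -0.2]
grip_width: 0.0547
grasp_force: 0.0
```

Emit:
send_rows(motion="-0.3 -5 0 0 0; -0.3 -5 0 -3 0; -0.3 -5 0 -5 0; -0.3 -5 0 -5 0; -0.3 -5 0 -5 0")

```text
clock: 9.35
eef_pos: [0.4724, 0.1352, 0.205]
tool_rot: [0.728, 0.686, 0.001, 0.0]
ft_force: [-0.2, -0.8, -1.0]
grip_width: 0.0553
grasp_force: 0.0
```

Run:
```python
from h import *
C=cam("wrist"); cv2.imwrite("pics/w3.png",C["im"][:,:,::-1])
print(*rects(C,"wood",.04,200,(8,70,100),(35,255,255)),sep="\n")
T=cam("top"); print("top",*rects(T,"wood",.04,200),sep="\n")
delta([.5225,-.0405,.2],100.6)
```

```text
([279.0, 323.0], 405.7, -45.4, 47.4, 46.5, -79.1)
([457.0, 279.0], 635.0, 1.0, 46.7, 45.4, 11.1)
([508.0, 94.0], 685.9, 226.9, 119.4, 20.9, 89.0)
([321.0, 84.0], 477.2, 234.7, 118.5, 18.9, 86.5)
top
([16.0, 334.0], 229.3, 807.0, 290.6, 100.0, 0.3)
([439.0, 121.0], 820.8, -305.1, 228.6, 19.6, 87.4)
yaw now -3.4 delta [-17.23   6.14   0.36] twist -1.815
```

View pics/w3.png

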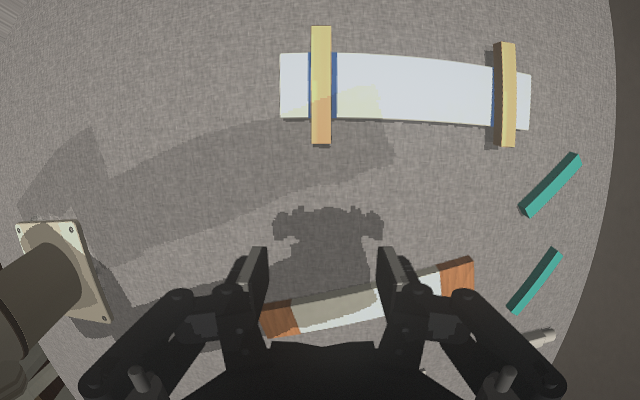

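Emit:
send_rows(motion="-1 -4.3 1.5 0 -0.14; -1 -8.6 3 0 -0.28; -1 -13 4.5 0 -0.42; -1 -17.2 6.1 0 -0.56; -1 -17.2 6.1 0 -0.7")

```text
clock: 9.95
eef_pos: [0.5231, -0.0441, 0.2028]
tool_rot: [0.455, 0.891, -0.001, -0.0]
ft_force: [0.2, 0.6, -0.3]
grip_width: 0.0853
grasp_force: 0.0
```

Emit:
send_rows(motion="-1 0 0 0 -0.14; -1 0 0 0 -0.28; -1 0 0 0 -0.42; -1 0 0 0 -0.56; -1 0 0 0 -0.7")

```text
clock: 10.45
eef_pos: [0.5219, -0.0399, 0.2028]
tool_rot: [0.119, 0.993, -0.0, -0.001]
ft_force: [-0.5, 0.7, 0.7]
grip_width: 0.0853
grasp_force: 0.0
```

Emit:
send_rows(motion="-1 0 0 0 -0.14; -1 0 0 0 -0.28; -1 0 0 0 -0.41; -1 0 0 0 -0.41; -1 0 0 0 -0.41")

```text
clock: 10.95
eef_pos: [0.5222, -0.0399, 0.2034]
tool_rot: [-0.081, 0.997, 0.0, -0.001]
ft_force: [0.7, -0.5, 0.1]
grip_width: 0.0854
grasp_force: 0.0
```

Run:
```python
from h import *
C=cam("wrist"); cv2.imwrite("pics/w4.png",C["im"][:,:,::-1])
for col in ("brown","white"): print(col,*rects(C,col,.018,200),sep="\n")
delta([.5225,-.0405,.006],100.8); print(bot.get_obs()["joint_pos"])
```

```text
brown
white
([315.0, 236.0], 592.0, -39.5, 66.5, 40.8, 49.8)
([317.0, 119.0], 463.7, -52.1, 79.5, 45.9, 8.9)
yaw now 99.3 delta [-0.04 -0.06 19.76] twist -0.026
[-7.64476881e-02  3.02191200e-01  1.50472607e-02  1.28515846e+00
  1.17867211e-05 -2.39273613e-01]
```

View pics/w4.png

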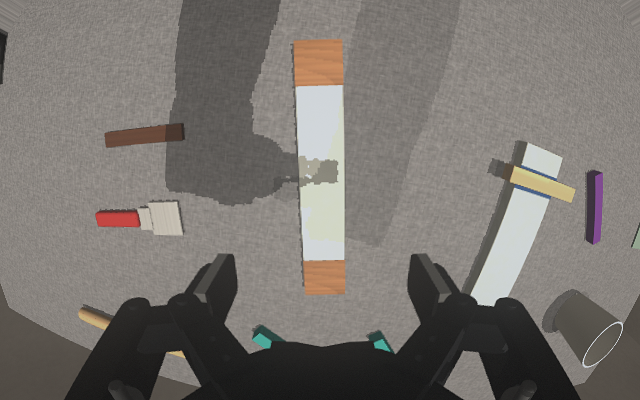

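The whole rail is visible, with corners at about (294,41), (342,40), (306,294) and (345,293).

Run:
```python
from h import *
C=cam("wrist"); hs=cv2.cvtColor(C["im"],cv2.COLOR_RGB2HSV)
m=cv2.inRange(hs,(5,110,130),(18,255,255))|cv2.inRange(hs,(0,0,180),(180,60,255))|cv2.inRange(hs,(20,15,150),(50,90,255))
m[:,:285]=0;m[:,355:]=0;m[:35]=0;m[300:]=0
m=cv2.morphologyEx(cv2.morphologyEx(m,cv2.MORPH_CLOSE,np.ones((9,9))),cv2.MORPH_OPEN,np.ones((5,5)))
c=max(cv2.findContours(m,0,1)[0],key=cv2.contourArea); print(cv2.boundingRect(c))
print(cv2.minAreaRect((world(C,c[:,0],.018)*1000).astype(np.float32)))
w=world(C,[(294.5,41),(343,40),(306,294),(345,293)],.018); print(w.round(4),w.mean(0))
```

```text
(294, 39, 52, 255)
((523.1959228515625, -39.44414520263672), (299.51556396484375, 50.52293014526367), 10.982379913330078)
[[ 0.3816 -0.0913]
 [ 0.3724 -0.0417]
 [ 0.6751 -0.0346]
 [ 0.6657  0.0142]] [ 0.5237081  -0.03832754]
```

Emit:
send_rows(motion="-1 -0.1 0 5 -0.028; -1 -0.1 0 10 -0.028; -1 -0.1 0 14.5 -0.028; -1 -0.1 0 18 -0.028; -1 -0.1 0 18 -0.028")

```text
clock: 11.55
eef_pos: [0.5186, -0.0397, 0.0193]
tool_rot: [-0.096, 0.995, 0.001, -0.006]
ft_force: [-1.7, 0.2, 0.8]
grip_width: 0.0855
grasp_force: 0.0
```

Emit:
send_rows(motion="-0.8 0 0 1.2 0; -0.8 0 0 2.2 0; -0.7 0 0 2.2 0; 0.2 0 0 2.2 0; 1 0 0 2.2 0")

```text
clock: 12.05
eef_pos: [0.5249, -0.0401, 0.0039]
tool_rot: [-0.096, 0.995, -0.0, 0.001]
ft_force: [3.1, -1.4, -2.7]
grip_width: 0.0483
grasp_force: 62.9
```

Emit:
send_rows(motion="1 0 0 0 0; 1 0 0 0 0; 1 0 0 0 0; 1 0 0 0 0")

```text
clock: 12.45
eef_pos: [0.5249, -0.0401, 0.0039]
tool_rot: [-0.096, 0.995, -0.0, 0.001]
ft_force: [-0.8, -0.1, 6.7]
grip_width: 0.0487
grasp_force: 63.9
```

Emit:
send_rows(motion="1 0 0 -1.5 0; 1 0 0 -4 0; 1 0 0 -7 0; 1 0 0 -10 0; 1 0 0 -10 0")

```text
clock: 12.95
eef_pos: [0.5268, -0.0403, 0.1064]
tool_rot: [-0.096, 0.995, -0.001, 0.004]
ft_force: [1.3, -0.2, -3.7]
grip_width: 0.0484
grasp_force: 63.0
```

Run:
```python
from h import *
C=cam("wrist"); S=cam("side"); cv2.imwrite("pics/s5.png",np.vstack([C["im"][:,:,::-1][:,100:540],cv2.resize(S["im"][130:330,200:420,::-1],(440,400))])[::,:][:800]); 
a=np.hstack([C["im"][:,120:520],cv2.resize(S["im"][130:330,200:400],(400,400))])[:,:,::-1]; cv2.imwrite("pics/s5.png",a)
delta([.582,.228,.15],86.5)
```

```text
yaw now 101.0 delta [-10.86  25.2   -4.76] twist 0.254
```

View pics/s5.png

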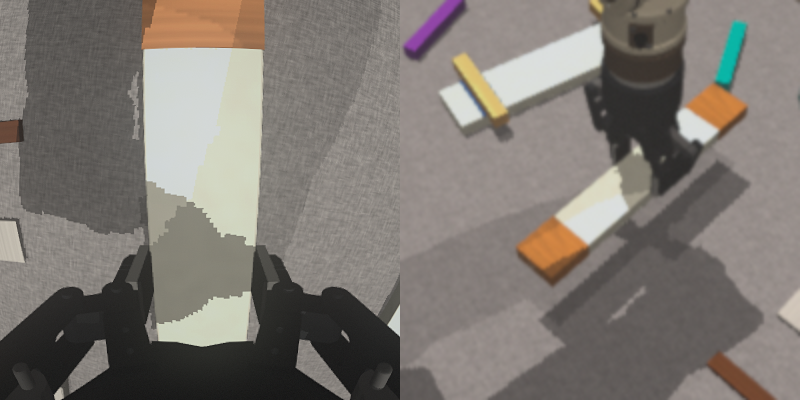

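Emit:
send_rows(motion="1 -1.9 4.2 -1 0; 1 -3.7 8.4 -2 0; 1 -5.6 12.6 -3 0; 1 -7.5 16.8 -4 0; 1 -9.3 21 -4 0")

```text
clock: 13.55
eef_pos: [0.5746, 0.1854, 0.1413]
tool_rot: [-0.096, 0.995, -0.0, -0.001]
ft_force: [2.1, -0.3, -4.5]
grip_width: 0.0482
grasp_force: 63.3
```

Emit:
send_rows(motion="1 -1.2 2.1 0 0.1; 1 -1.9 4.2 0 0.2; 1 -1.9 4.2 0 0.254; 1 -1.9 4.2 0 0.254; 1 -1.9 4.2 0 0.254")

```text
clock: 14.05
eef_pos: [0.5841, 0.228, 0.14]
tool_rot: [0.03, 1.0, -0.001, -0.002]
ft_force: [0.2, 0.4, -2.6]
grip_width: 0.0484
grasp_force: 63.3
```

Emit:
send_rows(motion="1 0 0 0 0; 1 0 0 0 0")

```text
clock: 14.25
eef_pos: [0.5852, 0.2279, 0.142]
tool_rot: [0.031, 1.0, -0.0, -0.0]
ft_force: [0.6, -0.0, -3.1]
grip_width: 0.0486
grasp_force: 63.3
```

Run:
```python
from h import *
C=cam("wrist"); cv2.imwrite("pics/w6.png",C["im"][:,:,::-1])
delta([.585,.2286,.07],86.5)
```

```text
yaw now 86.4 delta [0.03 0.06 7.22] twist -0.001
```

View pics/w6.png

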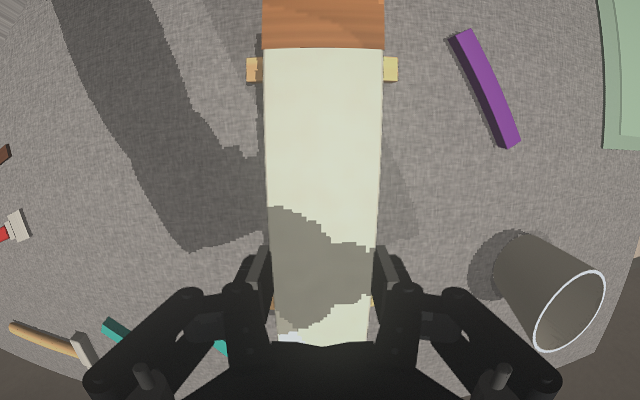

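Emit:
send_rows(motion="1 0 0.06 3 0; 1 0 0.06 6 0; 1 0 0.06 7.5 0; 1 0 0.06 8.5 0; 1 0 0.06 8.5 0")

```text
clock: 14.8
eef_pos: [0.5845, 0.2286, 0.0559]
tool_rot: [0.031, 1.0, -0.001, -0.001]
ft_force: [-0.5, 0.3, -3.4]
grip_width: 0.0485
grasp_force: 63.2
```

Emit:
send_rows(motion="1 0 0 0.3 0; 1 0 0 0.6 0; 1 0 0 0.9 0; 1 0 0 1.1 0; 1 0 0 1.1 0")

```text
clock: 15.3
eef_pos: [0.5853, 0.2293, 0.0462]
tool_rot: [0.031, 1.0, -0.0, -0.0]
ft_force: [0.7, 0.3, -3.7]
grip_width: 0.0482
grasp_force: 63.3
```

Run:
```python
from h import *
delta([.585,.2286,.044],86.5); print(bot.get_obs()["ft_force"])
```

```text
yaw now 86.5 delta [ 0.02 -0.07  0.22] twist -0.0
[ 0.67802595  0.33672155 -3.72263712]
```

Emit:
send_rows(motion="1 0 -0.05 0.1 0; 1 0 -0.05 0.2 0; 1 0 -0.05 0.25 0; 1 0 -0.05 0.25 0; 1 0 -0.05 0.25 0")

```text
clock: 15.8
eef_pos: [0.5854, 0.2288, 0.044]
tool_rot: [0.031, 1.0, 0.0, 0.0]
ft_force: [-1.0, -0.8, -2.4]
grip_width: 0.0486
grasp_force: 63.4
```

Emit:
send_rows(motion="1 0 0 0.07 0; 1 0 0 0.07 0; 0.3 0 0 0.07 0; -0.3 0 0 0.07 0; -0.6 0 0 0.07 0")

```text
clock: 16.3
eef_pos: [0.5859, 0.229, 0.0431]
tool_rot: [0.031, 1.0, 0.0, 0.001]
ft_force: [0.4, -0.2, 1.4]
grip_width: 0.0677
grasp_force: 0.0
```

Emit:
send_rows(motion="-0.9 0 0 0 0; -0.9 0 0 0 0; -0.9 0 0 0 0; -0.9 0 0 0 0; -0.9 0 0 0 0")

```text
clock: 16.8
eef_pos: [0.5854, 0.2288, 0.0431]
tool_rot: [0.031, 1.0, -0.0, -0.0]
ft_force: [-0.7, 1.0, -0.1]
grip_width: 0.081
grasp_force: 0.0
```

Emit:
send_rows(motion="-0.9 0 0 -1 0; -0.9 0 0 -4 0; -0.9 0 0 -8 0; -0.9 0 0 -12 0; -0.9 0 0 -16 0")

```text
clock: 17.3
eef_pos: [0.5852, 0.2287, 0.2056]
tool_rot: [0.031, 1.0, 0.0, 0.0]
ft_force: [0.0, -0.0, 0.1]
grip_width: 0.081
grasp_force: 0.0
```

Emit:
send_rows(motion="-0.9 3 -4 0 0; -0.9 6 -8 0 0; -0.9 9 -12 0 0; -0.9 12 -16 0 0; -0.9 15 -20 0 0")

```text
clock: 17.8
eef_pos: [0.422, 0.0372, 0.204]
tool_rot: [0.03, 1.0, -0.0, 0.001]
ft_force: [1.1, -1.1, 0.3]
grip_width: 0.0813
grasp_force: 0.0
```

Emit:
send_rows(motion="-0.9 0 -5 0 0; -0.9 0 -10 0 0; -0.9 0 -10 0 0; -0.9 0 -10 0 0; -0.9 0 -10 0 0")

```text
clock: 18.3
eef_pos: [0.4175, -0.0608, 0.2035]
tool_rot: [0.03, 1.0, 0.0, 0.0]
ft_force: [0.2, 1.2, -0.6]
grip_width: 0.081
grasp_force: 0.0
```

Run:
```python
from h import *
T=cam("top"); S=cam("side")
a=np.hstack([cv2.resize(T["im"][130:290,180:320],(350,400),interpolation=2),cv2.resize(S["im"][110:230,200:335],(450,400),interpolation=2)])[:,:,::-1]; cv2.imwrite("pics/f.png",a)
for col,z in [("brown",.058),("white",.058),("pale",.04),("white",.02)]: print(col,*rects(T,col,z,30),sep="\n ")
```

```text
brown
 ([241.0, 248.0], 458.3, 233.7, 54.3, 47.6, 87.6)
 ([252.0, 157.0], 702.3, 217.3, 58.8, 56.2, -3.4)
white
 ([245.0, 202.0], 582.9, 229.0, 198.3, 47.2, -3.8)
 ([164.0, 162.0], 687.4, 452.6, 55.8, 21.8, -29.0)
pale
 ([15.0, 341.0], 218.1, 788.4, 273.6, 94.1, 7.8)
 ([259.0, 243.0], 474.1, 189.9, 33.6, 20.3, 84.8)
 ([225.0, 240.0], 479.3, 279.5, 29.0, 18.6, -89.5)
 ([266.0, 166.0], 685.1, 178.7, 27.6, 17.1, -89.4)
 ([233.0, 166.0], 685.6, 269.1, 33.2, 19.9, -89.4)
 ([638.0, 165.0], 698.0, -849.2, 78.4, 8.3, -7.8)
 ([440.0, 120.0], 823.2, -305.2, 228.5, 10.0, 87.1)
white
 ([245.0, 202.0], 590.4, 235.9, 205.2, 48.9, -3.8)
 ([164.0, 162.0], 698.4, 467.2, 57.7, 22.6, -29.0)
```

View pics/f.png

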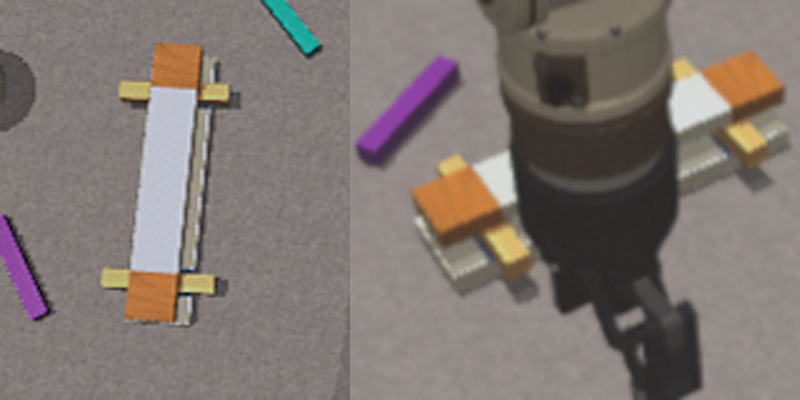

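The upper rail rests at (0.583, 0.229) with yaw −3.8°, level on both sticks and centred over the lower rail. The lower rail's visible sliver in the top view is parallax.

```bash
python3 -c "
from workcell import workorder; print(workorder.job_done())"
```

```text
the job is handed in; nothing more can be done
None
```

I laid the spare stick across the bare band about 1–2 mm off centre, set the white rail level on both sticks within about 1 mm of centre over the lower rail, and handed the job in with about 18 s on the robot's clock; the hand-in returned no verdict.

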